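Press the glued lino blocks on the bench press

TASK

Press the freshly glued lino blocks: lay every block on the bench flat and face up inside the press's tray, then fit the loose crank on the square shaft end and wind clockwise until the tray is fully home under the platen, take the crank off again and lay it back in its wooden tray, grip up. Only then crack the release valve open a fraction of a turn (about an eighth), so that the platen sinks slowly onto the blocks, never faster than 25 mm a second, and shut the valve fully again. Move the tray only with the crank, and do not knock over the ink jar.

Things in the scene. Friction and masses are not known exactly. Their poses are not given: they have to be found in the camera images.
- block1_mid (a point): centre of a small printing block, plywood faced with carved dark lino, 50 x 36 x 28 mm high (its x, y, z), 60 g; loose on the bench, lino face up (+z); 2 to 4 of the four are present, the others are absent
- block2_mid (a point): centre of a small printing block, plywood faced with carved dark lino, 50 x 36 x 28 mm high (its x, y, z), 60 g; loose on the bench, lino face up (+z); 2 to 4 of the four are present, the others are absent
- block3_mid (a point): centre of a small printing block, plywood faced with carved dark lino, 50 x 36 x 28 mm high (its x, y, z), 60 g; loose on the bench, lino face up (+z); 2 to 4 of the four are present, the others are absent
- block4_mid (a point): centre of a small printing block, plywood faced with carved dark lino, 50 x 36 x 28 mm high (its x, y, z), 60 g; loose on the bench, lino face up (+z); 2 to 4 of the four are present, the others are absent
- tray_floor (a point): centre of the inner floor of the press's shallow aluminium tray, outside 150 x 210 mm (x, y), walls 5 mm thick and 8 mm high above this floor; it starts out from under the platen on the press's -y side and slides along its own +y; the floor is 30 mm above the bench
- tray (a joint): travel of the tray along its own +y, in m: 0 fully out, 0.300 fully home under the platen (it starts at 0 to 0.019); it is geared to the shaft at 15.8 mm per radian (99 mm a turn)
- shaft (a joint): angle of the square shaft, rad: grows clockwise seen from above, 0 with the tray out, stop at 19.0 (about three turns) with the tray home; it starts at 0 to 1.2; stiff, 0.2 N m to turn, and stays where it is left
- shaft_seat (a point): on the upright shaft's axis, at the foot of its square end, where the fitted crank's underside comes to rest, 75 mm above the bench on top of a 50 mm square gearbox beside the tray; the square is 16 x 16 mm, sides along this point's x and y (it turns with the shaft), 22 mm tall, the top 6 mm tapered to 11 mm
- crank_hub (a point): centre of the hub of the steel crank, half-way up, 25 mm above its underside and on its turning axis; hub 30 x 30 mm, 50 mm tall, sides along x and y; from beneath a square socket 18.4 x 18.4 mm, 26 mm deep; a flat arm 18 mm wide, 9 mm thick runs from the hub's foot along +x, so grip the hub across y; fully seated this point is 25 mm above the shaft seat; about 0.3 kg
- crank_knob (a point): middle of the crank's upright black hand grip, 65 mm from the turning axis along the crank's +x, 31 mm above the crank's underside; a cylinder 21 mm across and 42 mm tall, spinning freely on its own upright pin
- rest_floor (a point): centre of the inner floor of the wooden tray in which the crank lies at the start, outside 200 x 140 mm (x, y), walls 6 mm thick, 14 mm high over the bench, floor 6 mm above the bench; fixed to the bench; the crank starts lying in it with its arm roughly along +x and its grip pointing up
- valve_grip (a point): centre of the release valve's T-bar, a steel bar 50 mm long (along this point's x, turns with the valve), 11 mm wide (y), 22 mm tall, 111 mm above the bench on top of the 60 x 90 mm pump block (88 mm tall) beside the press head; the stem is upright
- valve (a joint): opening of the release valve, rad, anticlockwise seen from above: 0 shut (stop), 1.5 wide open (stop); below about 0.25 the platen is held; it starts to sink somewhere between 0.25 and 0.55 and sinks the faster the further the valve is open (about 10 to 15 mm/s at 0.8, 25 mm/s at 1.2); shutting it stops and holds the platen where it is; friction 0.1 N m, it stays where it is left
- platen (a joint): how far the platen has sunk, in m: 0 up, 0.032 when it rests on the 28 mm high blocks standing flat in the tray; its own weight (1 kg) drives it down, it cannot be raised
- platen_face (a point): centre of the underside of the steel platen, 130 x 190 x 14 mm (x, y, z), hanging under the press head over the place where the tray is when home; the head, a plate 205 x 225 mm (x, y) centred over the platen, reaches 188 mm above the bench, its ram cylinder 248 mm
- ink_jar: bystander: small lidded jar of ink, 52 mm across, 55 mm tall; origin at its foot
Things that resemble listed ones, but are neither listed nor needed, are in the scene too. What is shaped like the part that bears block4_mid but orange or white is not meant.

How it is judged:
By the outcome, as a careful person would: the job done as asked, in the order asked, and still so for the second after the job is handed in, with the robot touching nothing.
Of block1, block2, block3, block4 only 2 to 4 are there at a start; the rules pass over those that are not, and their reading is None.
At some moment in a run one of block1, block2, block3, block4 may be knocked a few centimetres aside while the robot is not near it.
Once in a run the grip may slacken for a moment while it holds something.
It also fails if it takes over 208 s, if anything falls off the work surface, if the arm or the gripper's body presses on something with over 40 N, if the wrist force passes 120 N, or if a joint passes its speed limit or range.

ROBOT

A 6-joint arm with a two-finger parallel gripper is mounted at the origin on the work surface. World frame = base frame: x ahead of the robot, y to its left, z up, the work surface at z = 0. Lengths are in m, angles in rad, forces in N, time in s.
With the tool pointing down it reaches from about 0.2 to 0.875 m from the base axis. Payload 3.4 kg.
Tool frame: the origin (TCP) lies between the finger pads; the fingertips stand 25 mm ahead of it and the grasp point (between the pads) lies 6 mm ahead of it (r.nose_length is the z of the fingertips in the tool frame, in m); z points along the fingers, x is the direction in which the jaws open and shut, and the axes are right-handed (so a half turn about z gives the same grasp; the last joint's range is limited). The gripper opens to 94 mm and grips with 3 to 60 N. Pads are 16 mm wide; open, the fingers measure 119 mm over their backs; the gripper's body (75 mm by 177 mm) begins 78 mm behind the grasp point.
Start: joints at [-1.312, 0.276, 1.505, -0, 1.361, -0.121], TCP at [0.213, -0.534, 0.23] pointing down, gripper open.
Joint ranges: [-2.89, 2.89], [-0.75, 2.08], [0.22, 2.7], [-1.18, 4.32], [0.11, 2.71], [-2.7, 2.7]. Speed limits (rad/s): [2.57, 2.57, 3.14, 3.14, 3.14, 3.14].

INTERFACE

Orientations are given as a unit quaternion [w, x, y, z].
In Python, from plant import r, gripper_to, inverse_kinematics, vision, models, telemetry gives the robot as it stands. Calls block until the motion is done:
- r.move_to(position, orientation): joint-space move of the TCP to a pose.
- r.move_l(position, rot=None, vel=0.15, guard=None): straight line of the TCP; rot=None keeps the orientation; vel is the mean speed in m/s. With guard (N) it stops when the force on the tool has changed by that much, and returns True; else False.
- r.movej(angles): joint-space move.
- gripper_to(opening, f_grip=None): finger opening in m; f_grip is the grip in N (None keeps the last); returns when the fingers have stopped.
- r.hold(seconds).
- inverse_kinematics(position, orientation): joint angles nearest the present ones, or None.
- vision.snapshot(name): name is "scene" or "side" or "wrist"; returns the picture (384x512x3 uint8, red, green, blue); there is no depth.
- vision.get_calibration(name): a dict with "fx", "fy", "cx", "cy" (pixels), "position" and "orientation" of the camera in the world. Camera axes: x right, y down, z forward; pixel columns grow to the right and rows downward; lengths in m; the calibration is good to about 2 mm. A picture is of the moment at which its call begins: read the wrist's pose just before it. get_calibration takes no time and is no camera call; for the wrist camera it gives the pose at the moment of the call.
A pose or a line that the arm cannot do raises r.PlanningError and nothing moves.
- r.sign_off(): hands the job in, once; it reports no verdict.
Trained networks look in the newest picture that a camera, given by its name, has taken for a name from the list of things; names that differ only in an ending like _2 or _b are one class to them, and where a whole thing is asked for, a point or a joint stands for the part that bears it (a point fixed in the world has none). Each returns a list of dicts, best first, with "score" (0 to 1); they miss things now and then, are a little off and sometimes report something else, mostly with a low value. They report only what shows in the picture. A call takes as long as a camera call. They do not tell look-alikes from the thing itself.
- models.boxes_of(thing, camera): "at" ([x, y, z] in m, in world coordinates, good to about 4 mm: the middle of the surface that is visible of it).
- models.regions_of(thing, camera): "pixels" (384x512 bool, what is visible of it).
- models.mark_of(thing, camera): "at" ([x, y, z] in m, in world coordinates, good to about 4 mm: a listed point, or the origin of a listed thing).
Readings, each from a call of its own:
- telemetry.current_t(): time.
- telemetry.current_joints(): joint angles.
- telemetry.current_dq(): joint speeds.
- telemetry.current_joint_efforts(): joint torques, N m.
- telemetry.current_ee_pos(): TCP position.
- telemetry.current_tool_rot(): TCP orientation.
- telemetry.current_wrist_force(): force on the tool from outside, world axes, zero at the start.
- telemetry.current_torque(): the same for the moment, N m.
- telemetry.current_opening(): finger opening in m.
Only numpy, scipy, OpenCV 4.12 (cv2) and the standard library are available. Lean on these libraries where they do the work, as an engineer would, in place of code of your own. Each camera call takes 0.05 s, during which the arm holds its last target. There are 200 camera calls.

## Working session

There is one attempt and no reset: what is moved stays moved. The work goes in short steps, each a Python script; the robot and the scene stay as the last script left them, time stands still between calls to the robot, and variables do not carry over. Pictures are saved under pics/ and viewed, about 12 in all and at most 16, crops included, and the job is handed in when it is done.

```bash
ls; mkdir -p pics; cat > h.py <<'E'
import numpy as np, cv2
from plant import r, gripper_to, inverse_kinematics, vision, models, telemetry
from scipy.spatial.transform import Rotation as R
def down(yaw):
    "tool pointing down, jaw axis x at yaw in world"
    m=np.array([[np.cos(yaw),np.sin(yaw),0],[np.sin(yaw),-np.cos(yaw),0],[0,0,-1]])
    q=R.from_matrix(m).as_quat(); return [float(q[3]),*map(float,q[:3])]
def snap(cam,fn=None):
    im=vision.snapshot(cam)
    if fn: cv2.imwrite('pics/'+fn,cv2.cvtColor(im,cv2.COLOR_RGB2BGR))
    return im
def rotm(c):
    o=c["orientation"]; return R.from_quat([o[1],o[2],o[3],o[0]]).as_matrix()
def ray(cal,u,v,z):
    d=rotm(cal)@np.array([(u-cal['cx'])/cal['fx'],(v-cal['cy'])/cal['fy'],1]); p=np.array(cal['position'])
    return p+d*(z-p[2])/d[2]
def proj(cal,P):
    c=rotm(cal).T@(np.array(P)-np.array(cal['position'])); return cal['fx']*c[0]/c[2]+cal['cx'],cal['fy']*c[1]/c[2]+cal['cy']
E
python3 - <<'E'
from h import *
np.set_printoptions(precision=3,suppress=True)
a=snap('scene');b=snap('side')
cv2.imwrite('pics/a.png',cv2.resize(cv2.cvtColor(a,cv2.COLOR_RGB2BGR),(800,600)))
cv2.imwrite('pics/b.png',cv2.resize(cv2.cvtColor(b,cv2.COLOR_RGB2BGR),(800,600)))
for cam in('scene','side'):
    c=vision.get_calibration(cam); print(cam,np.array(c['position']))
    for n in ['block1_mid','tray_floor','shaft_seat','crank_hub','crank_knob','rest_floor','valve_grip','platen_face','ink_jar']:
        for d in models.mark_of(n,cam)[:6]: print(n,round(d['score'],2),np.array(d['at']),np.array(proj(c,d['at'])).round())
print(telemetry.current_t())
E
```

```text
pics
scene [ 1.437 -0.08   1.565]
block1_mid 0.47 [ 0.544 -0.235  0.013] [232. 205.]
tray_floor 0.72 [0.46  0.02  0.028] [303. 188.]
shaft_seat 0.71 [ 0.441 -0.399  0.016] [192. 177.]
shaft_seat 0.44 [ 0.592 -0.028  0.072] [289. 213.]
crank_hub 0.44 [ 0.551 -0.369  0.033] [195. 201.]
crank_knob 0.51 [ 0.609 -0.353  0.033] [197. 215.]
crank_knob 0.2 [ 0.544 -0.233  0.014] [233. 205.]
rest_floor 0.58 [ 0.565 -0.387  0.007] [190. 207.]
valve_grip 0.72 [ 0.439 -0.397  0.016] [192. 177.]
valve_grip 0.61 [0.461 0.019 0.029] [303. 189.]
valve_grip 0.46 [0.651 0.217 0.112] [363. 228.]
platen_face 0.59 [0.459 0.018 0.032] [303. 188.]
ink_jar 0.75 [ 0.676 -0.202  0.001] [238. 239.]
side [ 0.265 -1.001  1.064]
block1_mid 0.5 [ 0.542 -0.233  0.015] [266. 225.]
tray_floor 0.78 [0.463 0.021 0.03 ] [221. 176.]
shaft_seat 0.59 [ 0.593 -0.027  0.074] [259. 167.]
crank_hub 0.87 [ 0.546 -0.363  0.028] [282. 254.]
crank_hub 0.27 [ 0.596 -0.026  0.074] [260. 166.]
crank_knob 0.82 [ 0.609 -0.349  0.038] [299. 243.]
rest_floor 0.66 [ 0.571 -0.384  0.006] [291. 262.]
valve_grip 0.59 [0.649 0.212 0.111] [252. 116.]
platen_face 0.72 [0.497 0.308 0.091] [208. 114.]
ink_jar 0.82 [ 0.674 -0.203 -0.003] [299. 211.]
1.0
```

View pics/a.png

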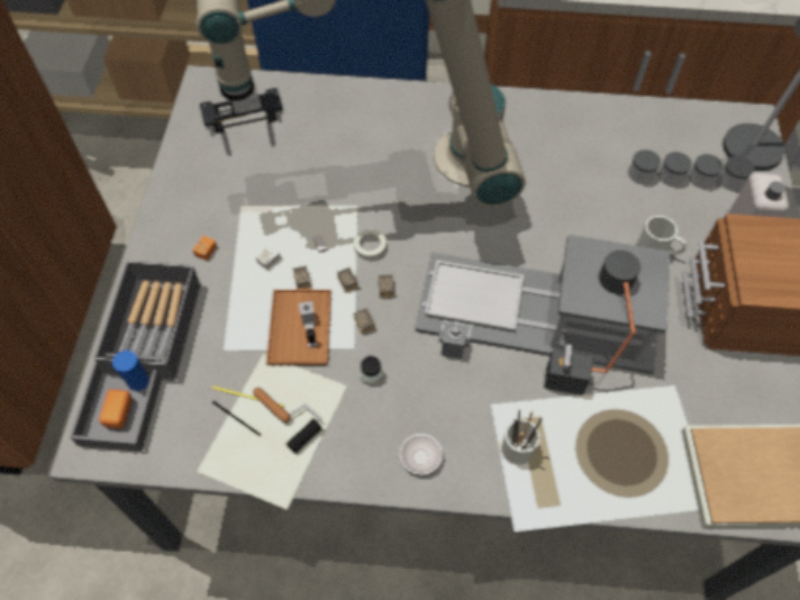

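View pics/b.png

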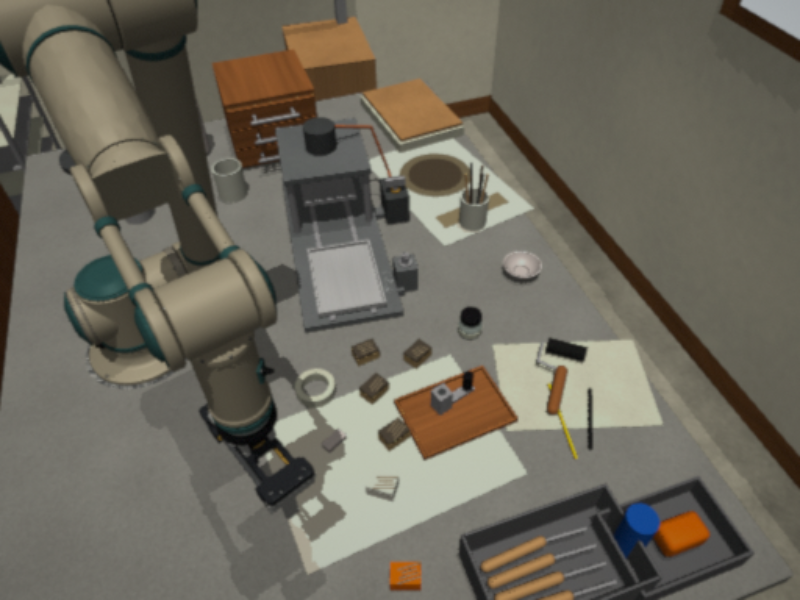

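The scene view (800 px scale) shows four brown, dark-faced blocks at (302,276), (347,279), (386,286) and (365,321). The white block at (267,258), the orange one at (204,247) and the grey eraser at (320,243) are look-alikes and are not meant. The crank lies in its wooden tray at (308,325), and the press is to the right. I'll go above the blocks for a close look.

```bash
python3 - <<'E'
from h import *
np.set_printoptions(precision=3,suppress=True)
r.move_to([0.5,-0.27,0.40],down(-np.pi/2))
print(telemetry.current_joints(), telemetry.current_t())
c=vision.get_calibration('wrist'); print(np.array(c['position']),rotm(c))
im=snap('wrist')
cv2.imwrite('pics/c.png',cv2.resize(cv2.cvtColor(im,cv2.COLOR_RGB2BGR),(800,600)))
for n in ['block1_mid','crank_hub','crank_knob','rest_floor','ink_jar']:
    for d in models.mark_of(n,'wrist')[:6]: print(n,round(d['score'],2),np.array(d['at']),np.array(proj(c,d['at'])).round())
for d in models.regions_of('block1_mid','wrist'):
    m=d['pixels'].astype(np.uint8); print(round(d['score'],2),m.sum(),cv2.minAreaRect(cv2.findNonZero(m)))
E
```

```text
[-0.619  0.223  1.173 -0.001  1.747  0.953] 2.5667
[ 0.566 -0.271  0.554] [[-0.001 -0.973 -0.23 ]
 [-1.     0.001  0.   ]
 [-0.     0.23  -0.973]]
block1_mid 0.79 [ 0.545 -0.232  0.014] [233. 125.]
crank_hub 0.58 [ 0.546 -0.365  0.032] [316. 125.]
crank_knob 0.89 [ 0.606 -0.349  0.034] [306.  86.]
rest_floor 0.55 [ 0.572 -0.381  0.003] [322. 109.]
ink_jar 0.72 [ 0.675 -0.204  0.   ] [215.  42.]
0.86 693 ((234.87306213378906, 125.28237915039062), (31.02405548095703, 23.250045776367188), 59.74356460571289)
```

View pics/c.png

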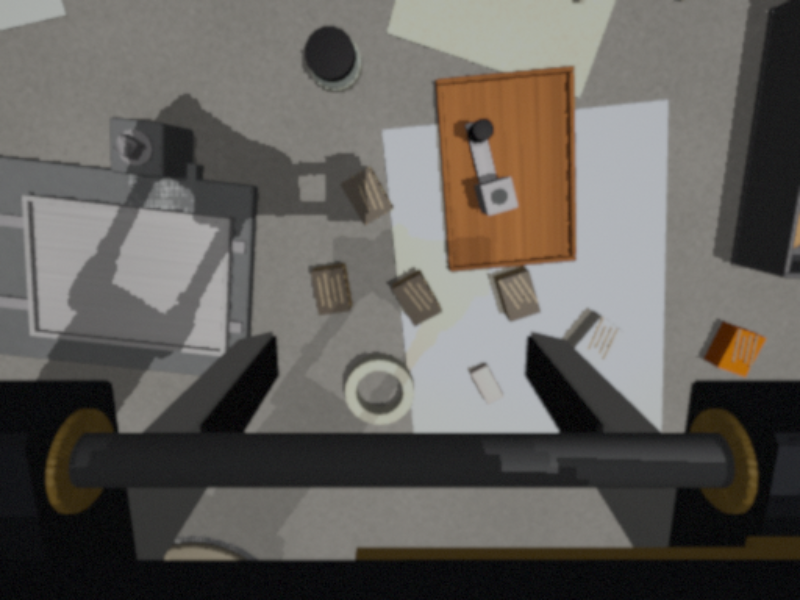

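The wrist view shows the four brown blocks at (368,194), (331,288), (414,296) and (516,292). The white one is at (603,335), the orange one at (738,347), and the grey eraser at (486,382). The crank is in its tray with the hub at (498,195), the jar at (331,55), and the gearbox square at (133,146). To get each block's yaw I'll fit its projected box to the mask.

```bash
cat >> h.py <<'E'
from scipy.optimize import minimize
def sil(cal,x,y,yaw,dims=(.05,.036,.028),z0=0.,S=4):
    c,s=np.cos(yaw),np.sin(yaw); P=[]
    for i in(-.5,.5):
        for j in(-.5,.5):
            for z in(z0,z0+dims[2]):
                a,b=i*dims[0],j*dims[1]; P.append(proj(cal,[x+c*a-s*b,y+s*a+c*b,z]))
    m=np.zeros((384*S,512*S),np.uint8)
    cv2.fillConvexPoly(m,cv2.convexHull((np.array(P)*S+S/2).astype(np.int32)),1); return m
def fit_box(cal,mask,guess,dims=(.05,.036,.028),z0=0.):
    S=4; M=cv2.resize(mask.astype(np.uint8),(512*S,384*S),interpolation=cv2.INTER_NEAREST)
    def f(p):
        m=sil(cal,*p,dims,z0); return 1-np.sum(m&M)/max(1,np.sum(m|M))
    best=None
    for y0 in np.arange(0,np.pi,np.pi/6):
        o=minimize(f,[guess[0],guess[1],y0],method='Nelder-Mead',options=dict(initial_simplex=np.array([guess[0],guess[1],y0])+np.array([[0,0,0],[.006,0,0],[0,.006,0],[0,0,.3]]),maxiter=60))
        if best is None or o.fun<best.fun: best=o
    return best.x,1-best.fun
def find_blocks(cam='wrist',names=(1,2,3,4)):
    im=snap(cam); cal=vision.get_calibration(cam); out={}
    for k in names:
        for d in models.regions_of(f'block{k}_mid',cam)[:1]:
            m=d['pixels']; v,u=np.nonzero(m); g=ray(cal,u.mean(),v.mean(),.014); rgb=im[m].mean(0)
            p,iou=fit_box(cal,m,g); out[k]=(p,iou); print(k,round(d['score'],2),'px',round(u.mean()),round(v.mean()),m.sum(),rgb.round(),'pose',p.round(3),'iou',round(iou,2))
    return out
E
python3 - <<'E'
from h import *
np.set_printoptions(precision=3,suppress=True)
o=find_blocks()
for k in (1,2,3,4):
    for d in models.mark_of(f'block{k}_mid','wrist')[:3]: print(k,round(d['score'],2),np.array(d['at']))
print(telemetry.current_t())
im=vision.snapshot('wrist')[110:270,150:400]
cv2.imwrite('pics/d.png',cv2.resize(cv2.cvtColor(im,cv2.COLOR_RGB2BGR),(750,480),interpolation=cv2.INTER_CUBIC))
E
```

```text
1 0.63 px 235 125 696 [93. 86. 76.] pose [ 0.545 -0.235  0.524] iou 0.94
2 0.72 px 212 185 686 [95. 85. 73.] pose [ 0.444 -0.194  0.147] iou 0.93
3 0.77 px 267 191 694 [101.  93.  82.] pose [ 0.433 -0.288  0.509] iou 0.96
4 0.97 px 381 216 712 [146. 146. 144.] pose [ 0.387 -0.489  2.512] iou 0.9
1 0.93 [ 0.544 -0.231  0.015]
2 0.77 [ 0.447 -0.193  0.01 ]
3 0.74 [ 0.429 -0.288  0.011]
4 0.83 [ 0.441 -0.399  0.016]
4 0.79 [ 0.375 -0.653  0.01 ]
4 0.64 [ 0.386 -0.488  0.017]
3.3667
```

View pics/d.png

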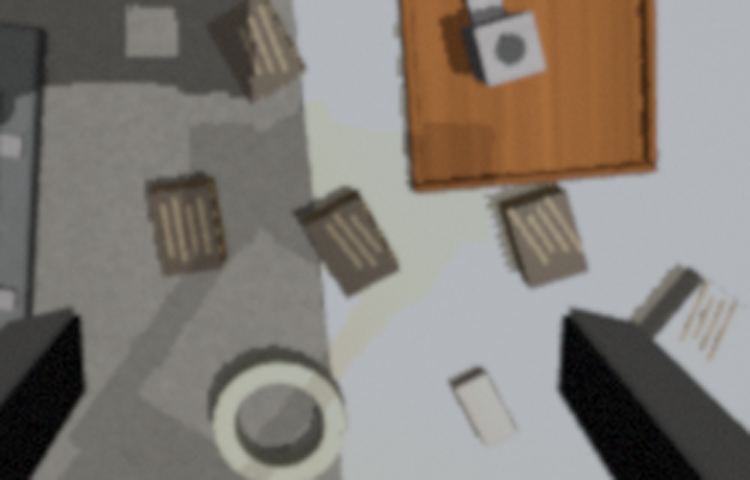

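The crop confirms four brown blocks. Block 4 is the one next to the wooden tray at (545,235) in the crop, world about (0.441,-0.399). The network's two other hits for it are the white and the orange one, which I reject. Next I'll measure the press tray, then start picking.

```bash
python3 - <<'E'
s=open('h.py').read()
s=s.replace("[:1]:\n            m=d","[:4]:\n            m=d").replace("rgb=im[m].mean(0)\n","rgb=im[m].mean(0)\n            if k in out or rgb.max()>125 or d['score']<.2: continue\n")
open('h.py','w').write(s)
E
python3 - <<'E'
from h import *
np.set_printoptions(precision=3,suppress=True)
print({k:v for k,v in find_blocks(names=(4,)).items()})
r.move_to([0.40,0.06,0.42],down(-np.pi/2)); print(telemetry.current_joints())
im=vision.snapshot('wrist'); c=vision.get_calibration('wrist')
cv2.imwrite('pics/e.png',cv2.resize(cv2.cvtColor(im,cv2.COLOR_RGB2BGR),(800,600)))
for n in ['tray_floor','shaft_seat','valve_grip','platen_face']:
    for d in models.mark_of(n,'wrist')[:3]: print(n,round(d['score'],2),np.array(d['at']),np.array(proj(c,d['at'])).round()*800/512)
for d in models.regions_of('tray_floor','wrist')[:2]:
    m=d['pixels']; print(d['score'],m.sum(),fit_box(c,m,(.461,.02),(.15,.21,.008),.03)); 
    print(cv2.minAreaRect(cv2.findNonZero(m.astype(np.uint8))))
print(telemetry.current_t())
E
```

```text
4 0.88 px 331 189 700 [117. 108.  95.] pose [ 0.438 -0.398  0.36 ] iou 0.93
{4: (array([ 0.438, -0.398,  0.36 ]), np.float64(0.9256493237075761))}
[-0.025 -0.041  1.424 -0.001  1.758  1.547]
tray_floor 0.81 [0.467 0.022 0.032] [435.938 176.562]
shaft_seat 0.45 [ 0.593 -0.027  0.072] [493.75   35.938]
0.63 12097 (array([ 0.461,  0.019, -0.115]), np.float64(0.986254313151459))
((281.24835205078125, 115.40032958984375), (132.2074432373047, 95.30340576171875), 6.745580196380615)
5.1167
```

View pics/e.png

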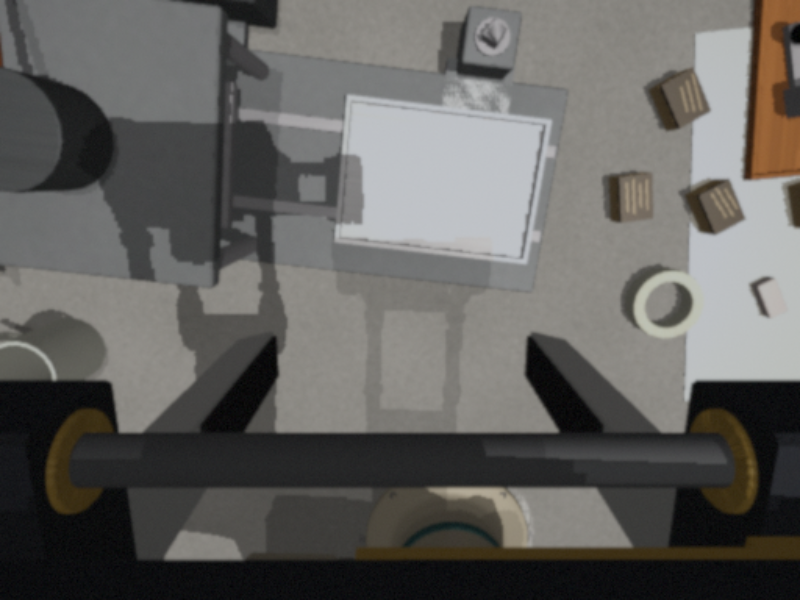

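```bash
cat > place.py <<'E'
import sys
from h import *
np.set_printoptions(precision=3,suppress=True)
T=np.array([.461,.019]); TY=-.115
SL={1:(-.033,.05),2:(.033,.05),3:(-.033,-.05),4:(.033,-.05)}
def run(k,slot):
    r.move_to([0.5,-0.27,0.40],down(-np.pi/2))
    o=find_blocks(names=(k,))
    if k not in o: print('no block',k); return False
    (x,y,yaw),iou=o[k]
    yaw=(yaw+np.pi/2)%np.pi-np.pi/2
    if iou<.85: print('bad fit'); return False
    q=down(yaw-np.pi/2)
    r.move_to([x,y,.12],q); gripper_to(.064,25)
    if r.move_l([x,y,.029],vel=.12,guard=12): print('guard on pick',telemetry.current_ee_pos())
    gripper_to(.0,25)
    r.move_l([x,y,.115],vel=.2); op=telemetry.current_opening(); print('lift',round(op,4))
    if abs(op-.036)>.006: print('grip off'); return False
    lx,ly=SL[slot]; c,s=np.cos(TY),np.sin(TY); p=T+[c*lx-s*ly,s*lx+c*ly]
    r.move_l([*p,.115],rot=down(TY-np.pi/2),vel=.22); op=telemetry.current_opening(); print('over tray',round(op,4))
    if abs(op-.036)>.006: print('lost'); return False
    g=r.move_l([*p,.060],vel=.08,guard=8); print('down',g,telemetry.current_ee_pos()[2])
    gripper_to(.052); r.move_l([*p,.13],vel=.2); print('t',telemetry.current_t()); return True
E
python3 - <<'E'
from place import *
for k,s in ((2,1),(1,2),(3,3),(4,4)):
    if not run(k,s): break
r.move_to([0.40,0.06,0.42],down(-np.pi/2))
im=vision.snapshot('wrist')[40:200,200:520]
cv2.imwrite('pics/f.png',cv2.resize(cv2.cvtColor(im,cv2.COLOR_RGB2BGR),(800,426)))
print(telemetry.current_t())
E
```

```text
2 0.56 px 213 185 687 [94. 85. 72.] pose [ 0.444 -0.195  3.282] iou 0.93
lift 0.0357
over tray 0.0359
down True 0.059248721117538886
t 13.4
1 0.73 px 236 125 730 [106.  98.  87.] pose [ 0.545 -0.235  0.532] iou 0.96
lift 0.036
over tray 0.0362
down True 0.05931270542683919
t 21.8917
3 0.65 px 267 190 699 [105.  97.  85.] pose [ 0.435 -0.288  0.5  ] iou 0.95
lift 0.0359
over tray 0.0356
down True 0.059236469124585675
t 30.175
no block 4
33.0167
```

View pics/f.png

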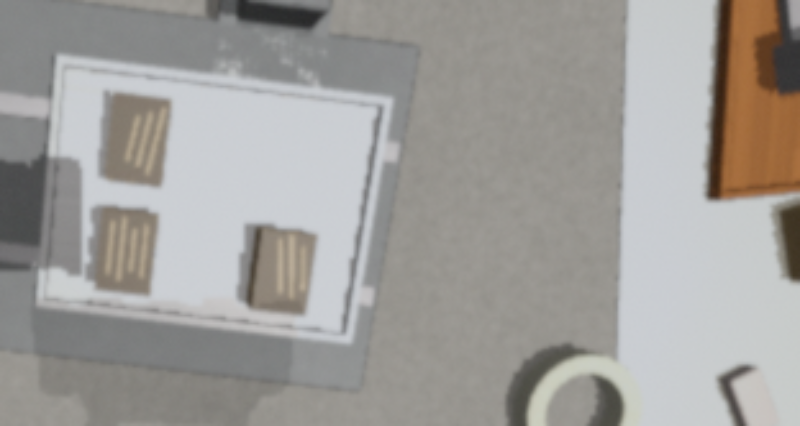

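Three blocks lie flat in the tray. Block 4 is still there at the right edge of the crop, so the brightness filter rejected it. I'll switch to a colour test (R-B) and retry.

```bash
sed -i "s/rgb.max()>125/not 10<rgb[0]-rgb[2]<60/" h.py
python3 - <<'E'
from place import *
for i in range(3):
    if run(4,4): break
r.move_to([0.49,-0.37,0.33],down(-np.pi/2))
im=vision.snapshot('wrist'); c=vision.get_calibration('wrist')
cv2.imwrite('pics/g.png',cv2.resize(cv2.cvtColor(im,cv2.COLOR_RGB2BGR),(800,600)))
for n in ['crank_hub','crank_knob','rest_floor']:
    for d in models.mark_of(n,'wrist')[:3]: print(n,round(d['score'],2),np.array(d['at']),np.array(proj(c,d['at'])).round()*800/512)
print(telemetry.current_t())
E
```

```text
4 0.84 px 331 188 702 [125. 116. 103.] pose [ 0.439 -0.398  0.319] iou 0.93
lift 0.036
over tray 0.0359
down True 0.05925538037812586
t 41.5917
crank_hub 0.82 [ 0.546 -0.368  0.026] [400.  187.5]
crank_hub 0.38 [ 0.68  -0.204  0.003] [214.062  31.25 ]
crank_knob 0.58 [ 0.605 -0.353  0.032] [382.812 118.75 ]
rest_floor 0.82 [ 0.568 -0.381  0.005] [414.062 162.5  ]
43.2417
```

View pics/g.png

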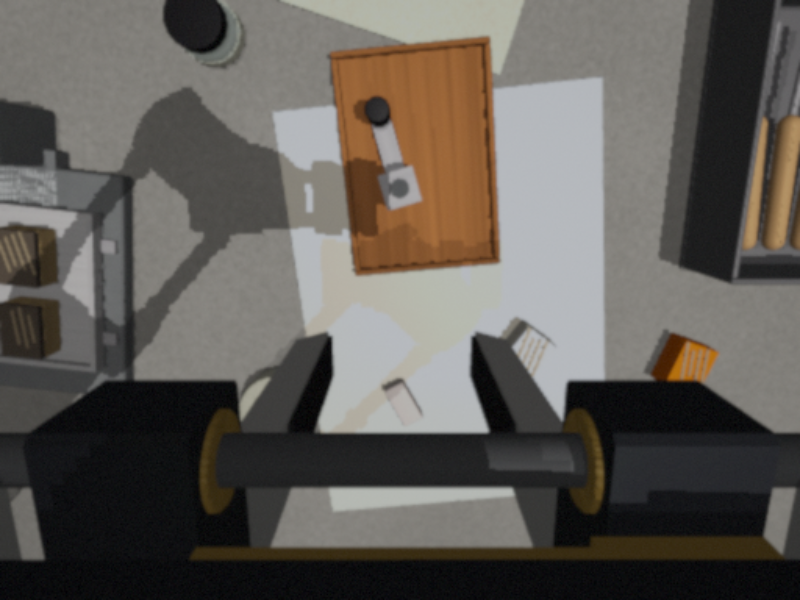

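All four blocks are now in the press tray; (20,255) and (28,330) are two of them. The crank hub is at (400,187) and its knob at (378,110), which gives a yaw of about 0.25. I'll look closely at the square shaft before fetching the crank.

```bash
python3 - <<'E'
from h import *
np.set_printoptions(precision=3,suppress=True)
c=vision.get_calibration('wrist')
for n in ['crank_hub','shaft_seat']:
    pass
r.move_to([0.56,-0.03,0.22],down(-np.pi/2))
im=vision.snapshot('wrist'); c=vision.get_calibration('wrist')
u,v=map(int,proj(c,[.593,-.027,.097])); print(u,v)
sub=im[max(0,v-60):v+60,u-80:u+80]; print(max(0,v-60),u-80)
cv2.imwrite('pics/i.png',cv2.resize(cv2.cvtColor(sub,cv2.COLOR_RGB2BGR),(800,int(5*sub.shape[0])),interpolation=cv2.INTER_CUBIC))
for n in ['shaft_seat']:
    for d in models.mark_of(n,'wrist')[:3]: print(n,round(d['score'],2),np.array(d['at']),np.array(proj(c,d['at'])).round())
    for d in models.regions_of(n,'wrist')[:3]: print(round(d['score'],2),cv2.boundingRect(d['pixels'].astype(np.uint8)),d['pixels'].sum())
print(telemetry.current_t())
E
```

```text
250 152
92 170
shaft_seat 0.82 [ 0.59  -0.022  0.073] [246. 152.]
shaft_seat 0.39 [ 0.675 -0.202 -0.   ] [410.  68.]
0.66 (239, 142, 21, 23) 304
44.7583
```

View pics/i.png

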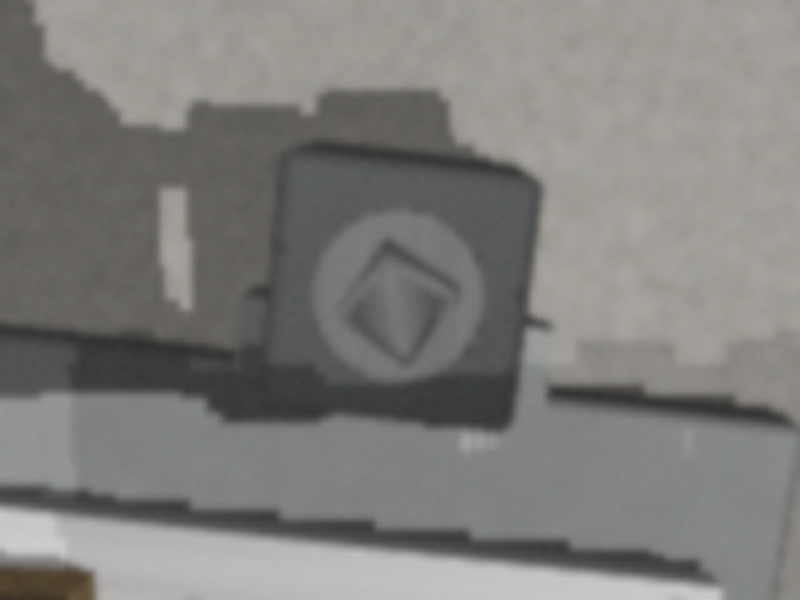

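The crop shows the square shaft centred at about (401,297), with corners top (388,240), right (460,292), bottom (405,362) and left (345,305). Its edges are turned about 38° in the image, so the world yaw is about 52° mod 90. Now a close look at the crank hub.

```bash
python3 - <<'E'
from h import *
np.set_printoptions(precision=3,suppress=True)
c=vision.get_calibration('wrist')
print('shaft', ray(c,170+398/5,92+295/5,.075), ray(c,170+402.5/5,92+298.5/5,.091))
L=ray(c,170+345/5,92+305/5,.091);Rr=ray(c,170+460/5,92+292/5,.091); d=L-Rr; print('diag',np.linalg.norm(d[:2]),np.degrees(np.arctan2(d[1],d[0]))-45)
r.move_to([0.52,-0.365,0.22],down(-np.pi/2+.25))
im=vision.snapshot('wrist'); c=vision.get_calibration('wrist'); np.save('cal.npy',c,allow_pickle=True)
u,v=map(int,proj(c,[.57,-.362,.05])); 
v0=max(0,v-60); sub=im[v0:v0+120,u-80:u+80]; print(v0,u-80)
cv2.imwrite('pics/j.png',cv2.resize(cv2.cvtColor(sub,cv2.COLOR_RGB2BGR),(800,int(5*sub.shape[0])),interpolation=cv2.INTER_CUBIC))
for n in ['crank_hub','crank_knob']:
    for d in models.mark_of(n,'wrist')[:2]: print(n,round(d['score'],2),np.array(d['at']))
print(telemetry.current_t())
E
```

```text
shaft [ 0.592 -0.025  0.075] [ 0.593 -0.027  0.091]
diag 0.020575962513535048 51.352969825238745
70 186
crank_hub 0.66 [ 0.547 -0.365  0.029]
crank_knob 0.62 [ 0.605 -0.349  0.034]
46.1833
```

View pics/j.png

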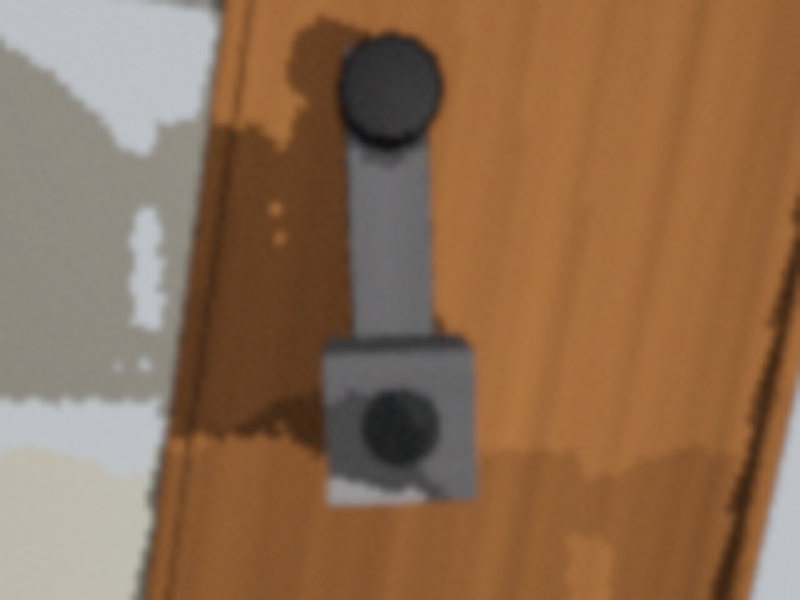

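The hub's bore mark is at (401,427) and its edges are turned about 2° more than the tool, so the crank's yaw is about 0.28. I'll pick it up and fit it.

```bash
python3 - <<'E'
from h import *
np.set_printoptions(precision=3,suppress=True)
c=np.load('cal.npy',allow_pickle=True).item()
h=ray(c,186+401/5,70+427/5,.056); print('hub',h)
x,y=h[:2]; q=down(.28-np.pi/2)
r.move_to([x,y,.13],q); gripper_to(.052,50)
if r.move_l([x,y,.048],vel=.1,guard=12): print('guard',telemetry.current_ee_pos())
gripper_to(0,50); print('op',telemetry.current_opening())
r.move_l([x,y,.17],vel=.15); print('op',telemetry.current_opening(),telemetry.current_wrist_force())
S=np.array([.5925,-.026]); Y=np.radians(51.5)
r.move_l([*S,.17],rot=down(Y-np.pi/2),vel=.2); print('op',telemetry.current_opening(),telemetry.current_wrist_force())
g=r.move_l([*S,.117],vel=.05,guard=10); print(g,telemetry.current_ee_pos(),telemetry.current_wrist_force())
for i in range(24):
    if telemetry.current_ee_pos()[2]<.1195: break
    a=i*2.4; rad=.0008*np.sqrt(i+1); z=telemetry.current_ee_pos()[2]
    r.move_l([*S,z+.003],vel=.05)
    p=S+rad*np.array([np.cos(a),np.sin(a)])
    r.move_l([*p,z+.003],vel=.05); g=r.move_l([*p,.117],vel=.04,guard=10); print(i,g,telemetry.current_ee_pos())
print(telemetry.current_ee_pos(),telemetry.current_wrist_force(),telemetry.current_torque(),telemetry.current_opening(),telemetry.current_t())
im=snap('side'); c=vision.get_calibration('side'); u,v=map(int,proj(c,[.593,-.027,.1])); 
cv2.imwrite('pics/k.png',cv2.resize(cv2.cvtColor(im[v-60:v+60,u-80:u+80],cv2.COLOR_RGB2BGR),(800,600),interpolation=cv2.INTER_CUBIC))
E
```

```text
hub [ 0.547 -0.367  0.056]
op 0.029710154857224315
op 0.0299706333670514 [-0.681  0.041 -3.574]
op 0.029316771134315894 [ 0.06  -0.207 -3.541]
False [ 0.592 -0.026  0.117] [-1.338  1.601  2.074]
[ 0.592 -0.026  0.117] [-1.338  1.601  2.074] [0.424 0.423 0.031] 0.02966239043356587 52.3583
```

View pics/k.png

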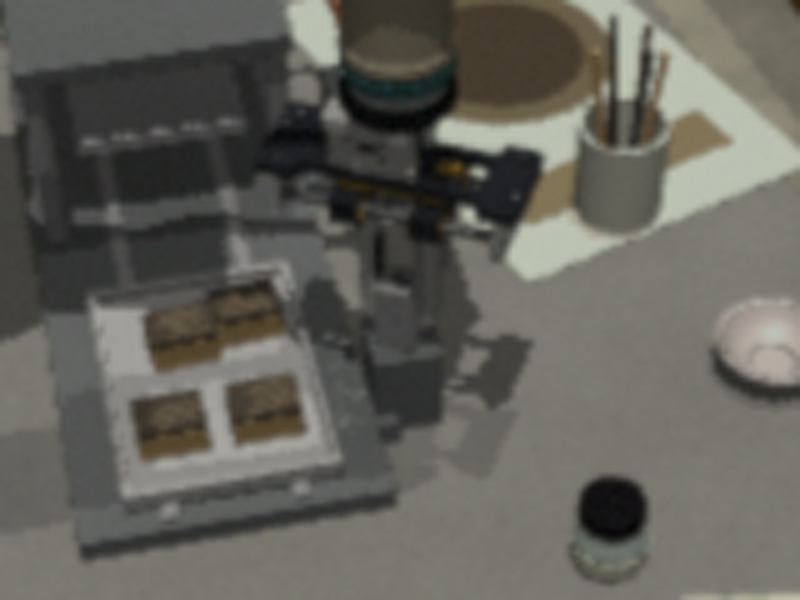

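The crank is seated on the gearbox (hub at (395,320)) and all four blocks lie flat in the tray. Next I'll release, grip the knob and wind.

```bash
cat > wind.py <<'E'
from h import *
np.set_printoptions(precision=2,suppress=True)
S=np.array([.592,-.026]); RK=.065; Z=.119
def kp(a): return [S[0]+RK*np.cos(a),S[1]+RK*np.sin(a),Z]
def wind(a0,n,st=np.radians(20),vel=.1,guard=15):
    a=a0
    for i in range(n):
        b=a-st
        if r.move_l(kp(b),vel=vel,guard=guard):
            p=np.array(telemetry.current_ee_pos())[:2]-S; print('STOP i',i,'ang',np.degrees(np.arctan2(p[1],p[0])),'target',np.degrees(b)%360,np.hypot(*p),telemetry.current_wrist_force()); return b,True
        a=b
        if i%3==0: print(i,np.array(telemetry.current_wrist_force()),round(telemetry.current_opening(),4))
    return a,False
E
python3 - <<'E'
from wind import *
gripper_to(.046); r.move_l([.592,-.026,.19],vel=.15)
a=np.radians(51.5); q=down(-np.pi/2)
p=kp(a); r.move_l([p[0],p[1],.175],rot=q,vel=.2)
if r.move_l(p,vel=.08,guard=8): print('guard',telemetry.current_ee_pos())
gripper_to(0,30); print('op',telemetry.current_opening(),telemetry.current_t())
a,s=wind(a,9); print(np.degrees(a),s,telemetry.current_t())
E
```

```text
op 0.020832069847701296 55.9417
0 [ 1.17 -0.42  2.42] 0.0204
3 [-4.03  1.21  4.14] 0.021
6 [-0.83  4.95  2.37] 0.0206
-128.5 False 59.3167
```

```bash
python3 - <<'E'
from wind import *
a,s=wind(np.radians(-128.5),52); print(np.degrees(a),s,'total turned',51.5-np.degrees(a),telemetry.current_t())
np.save('a.npy',a)
im=snap('side'); c=vision.get_calibration('side')
for d in models.mark_of('tray_floor','side')[:2]: print(d)
u,v=map(int,proj(c,[.593,.1,.1])); 
cv2.imwrite('pics/l.png',cv2.resize(cv2.cvtColor(im[max(0,v-75):v+75,u-100:u+100],cv2.COLOR_RGB2BGR),(800,600),interpolation=cv2.INTER_CUBIC))
E
```

```text
0 [2.19 1.52 2.24] 0.0204
3 [-2.89  1.48  7.2 ] 0.0202
6 [-1.27  3.51  5.59] 0.0204
9 [1.12 1.85 5.12] 0.0206
12 [-2.53  1.75  4.48] 0.0205
15 [-0.71  5.79  3.46] 0.0207
18 [2.4  2.29 1.67] 0.0205
21 [-2.13  1.45  6.92] 0.0205
24 [-0.38  4.8   5.4 ] 0.0203
27 [1.15 1.97 4.26] 0.0202
30 [-2.92  0.47  4.87] 0.0205
33 [-1.41  5.49  2.89] 0.0201
36 [2.42 1.37 1.5 ] 0.0206
39 [-3.37  1.05  6.44] 0.0201
42 [-0.25  4.42  6.08] 0.0205
STOP i 44 ang 59.691064336356874 target 51.50000000000068 0.06623947477644808 [-2.12  3.08  6.45]
-1028.4999999999993 True total turned 1079.9999999999993 76.0833
{'at': [0.4959, 0.3111, 0.0316], 'score': 0.83}
```

View pics/l.png

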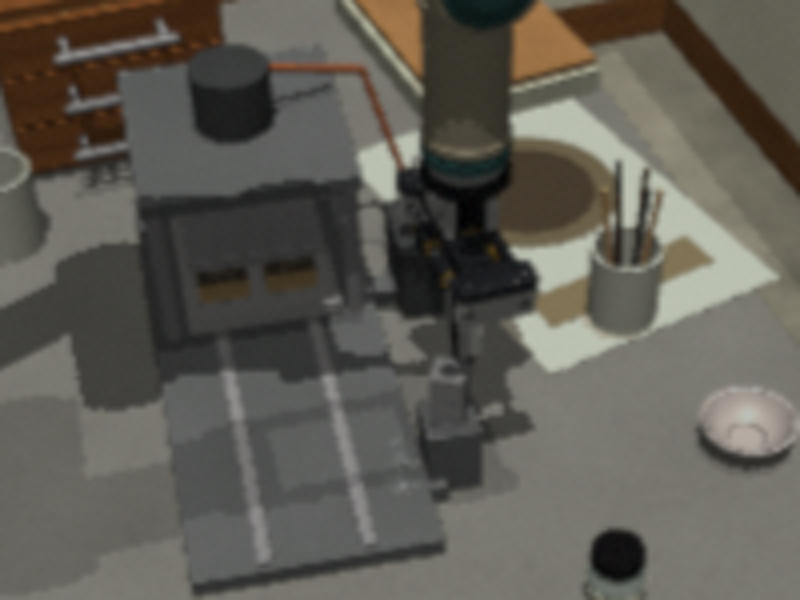

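The tray sits under the head with the blocks visible inside at (222,283) and (290,273). I wound 18.7 rad before it stopped. I'll push once more to confirm the stop.

```bash
python3 - <<'E'
from wind import *
def ang(): 
    p=np.array(telemetry.current_ee_pos())[:2]-S; return np.arctan2(p[1],p[0])
print(np.degrees(ang()))
for g in (22,):
    print(r.move_l(kp(ang()-np.radians(12)),vel=.04,guard=g),np.degrees(ang()),telemetry.current_wrist_force())
# relax: return to measured rest angle, release
r.move_l(kp(ang()+np.radians(2)),vel=.03); print(np.degrees(ang()),telemetry.current_wrist_force())
gripper_to(.045); r.hold(.2)
p=telemetry.current_ee_pos(); r.move_l([p[0],p[1],.19],vel=.15)
r.move_l([.50,-.06,.26],rot=down(-np.pi/2),vel=.25)
im=snap('wrist'); c=vision.get_calibration('wrist')
for n in ('crank_hub','crank_knob'):
    for d in models.mark_of(n,'wrist')[:2]: print(n,round(d['score'],2),np.array(d['at']).round(3))
u,v=map(int,proj(c,[.61,-.0,.12])); v0=max(0,v-60); print(u-80,v0); np.save('cal.npy',c,allow_pickle=True)
cv2.imwrite('pics/m.png',cv2.resize(cv2.cvtColor(im[v0:v0+120,u-80:u+80],cv2.COLOR_RGB2BGR),(800,600),interpolation=cv2.INTER_CUBIC))
print(telemetry.current_t())
E
```

```text
60.01016045902657
False 57.00579052827847 [-11.53  16.73  12.96]
59.901552062067715 [-0.59  6.47  5.58]
crank_hub 0.97 [ 0.59 -0.02  0.1 ]
crank_knob 0.93 [0.62 0.03 0.1 ]
107 0
79.6
```

View pics/m.png

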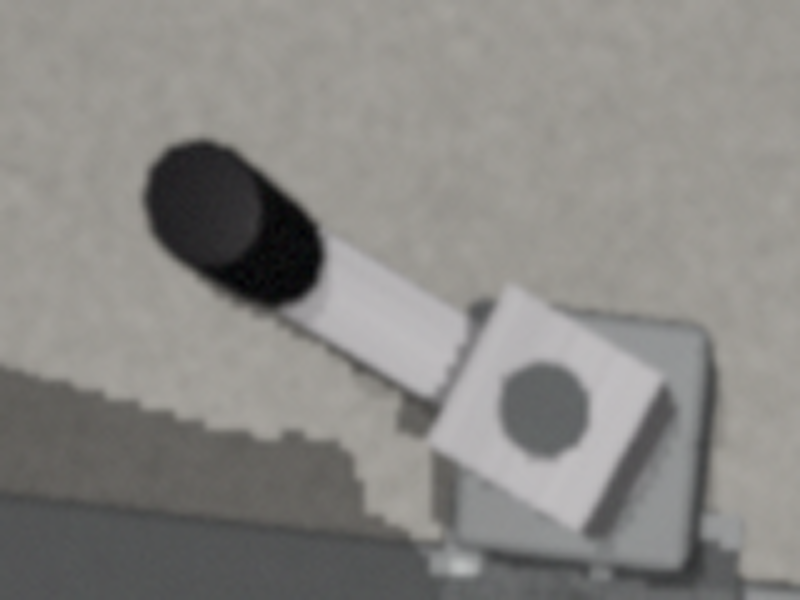

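The crank is at yaw about 60°, with the hub mark at (545,408). The stop held against a 20 N push, so the tray is fully home. I'll take the crank off and put it back.

```bash
python3 - <<'E'
from h import *
np.set_printoptions(precision=3,suppress=True)
c=np.load('cal.npy',allow_pickle=True).item()
h=ray(c,107+545/5,408/5,.125); print('hub',h)
x,y=(.5*(h[:2]+np.array([.592,-.026])))
q=down(np.radians(60)-np.pi/2)
r.move_to([x,y,.19],q); gripper_to(.050,50)
if r.move_l([x,y,.117],vel=.08,guard=10): print('guard',telemetry.current_ee_pos())
gripper_to(0,50); print('op',telemetry.current_opening(),telemetry.current_wrist_force())
if r.move_l([x,y,.18],vel=.06,guard=30): print('jam',telemetry.current_wrist_force())
print('op',telemetry.current_opening(),telemetry.current_wrist_force(),telemetry.current_ee_pos())
r.move_l([.547,-.367,.17],rot=down(.28-np.pi/2),vel=.2); print('op',telemetry.current_opening(),telemetry.current_wrist_force())
r.move_l([.547,-.367,.06],vel=.12)
g=r.move_l([.547,-.367,.046],vel=.04,guard=6); print(g,telemetry.current_ee_pos(),telemetry.current_wrist_force())
gripper_to(.052); r.move_l([.547,-.367,.15],vel=.15)
r.move_to([.50,-.36,.3],down(-np.pi/2))
im=snap('wrist'); c=vision.get_calibration('wrist')
for n in ('crank_hub','crank_knob','rest_floor'):
    for d in models.mark_of(n,'wrist')[:1]: print(n,round(d['score'],2),np.array(d['at']).round(3))
A=cv2.resize(im[:225],(400,176))
# on to the valve
r.move_to([.50,.12,.36],down(-np.pi/2))
im=snap('wrist'); c=vision.get_calibration('wrist'); np.save('cal.npy',c,allow_pickle=True)
for n in ('valve_grip','tray_floor'):
    for d in models.mark_of(n,'wrist')[:2]: print(n,round(d['score'],2),np.array(d['at']).round(3),proj(c,d['at']))
u,v=map(int,proj(c,[.65,.215,.111])); v0=max(0,v-60);u0=max(0,u-80); print(u0,v0)
B=cv2.resize(im[v0:v0+100,u0:u0+160],(800,500),interpolation=cv2.INTER_CUBIC)
out=np.zeros((600,800,3),np.uint8); out[:500]=B; out[500:,:227]=cv2.resize(A,(227,100))
cv2.imwrite('pics/n.png',cv2.cvtColor(out,cv2.COLOR_RGB2BGR)); print(telemetry.current_t())
E
```

```text
hub [ 0.593 -0.025  0.125]
op 0.02983918205922002 [-2.129  1.064  2.196]
jam [0.306 0.9   2.866]
op 0.029575691840749836 [0.306 0.9   2.866] [ 0.592 -0.025  0.117]
op 0.0005695529147319185 [ 0.202  0.807 -0.22 ]
False [ 0.547 -0.367  0.046] [1.184 0.123 0.255]
rest_floor 0.93 [ 0.568 -0.382  0.003]
valve_grip 0.98 [0.65  0.214 0.11 ] (np.float64(175.13471790606053), np.float64(39.26886602822748))
93 0
90.6667
```

View pics/n.png

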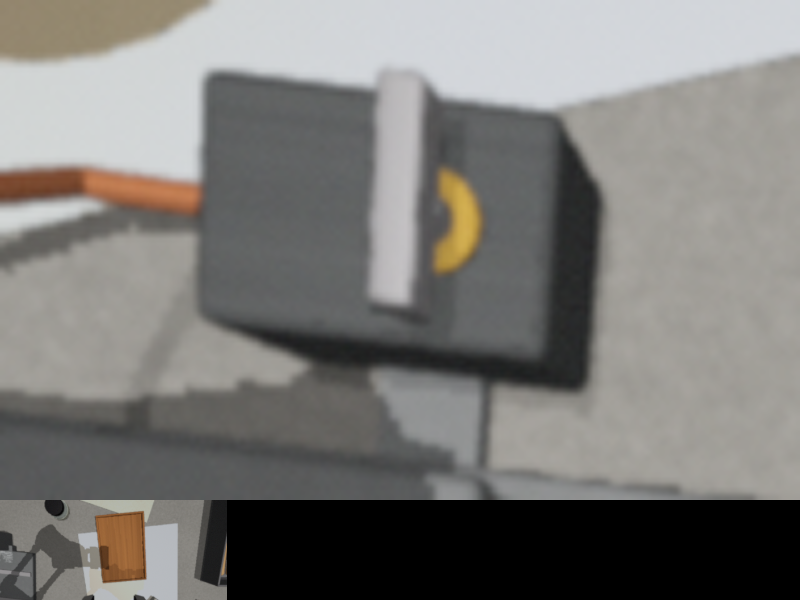

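The lift was cut short: the guard tripped, and the crank slipped out of the jaws. It is not in its tray. I'll find it before doing anything else.

```bash
python3 - <<'E'
from h import *
np.set_printoptions(precision=3,suppress=True)
im=snap('side'); c=vision.get_calibration('side')
for cam in('side','scene'):
    if cam=='scene': snap(cam)
    for n in ('crank_hub','crank_knob','tray_floor','ink_jar'):
        for d in models.mark_of(n,cam)[:2]: print(cam,n,round(d['score'],2),np.array(d['at']).round(3))
r.move_l([.50,-.06,.28],rot=down(-np.pi/2),vel=.25)
w=snap('wrist'); c=vision.get_calibration('wrist'); np.save('cal.npy',c,allow_pickle=True)
for n in ('crank_hub','crank_knob'):
    for d in models.mark_of(n,'wrist')[:2]: print(n,round(d['score'],2),np.array(d['at']).round(3))
cs=vision.get_calibration('side');u,v=map(int,proj(cs,[.593,.03,.1])); 
out=np.zeros((600,800,3),np.uint8); out[:300,:400]=cv2.resize(im[v-75:v+75,u-100:u+100],(400,300))
u,v=map(int,proj(c,[.6,-.01,.1])); v0=max(0,v-75);u0=max(0,u-100);print(u0,v0)
out[:300,400:]=cv2.resize(w[v0:v0+150,u0:u0+200],(400,300))
out[300:,:400]=cv2.resize(w,(400,300))
cv2.imwrite('pics/o.png',cv2.cvtColor(out,cv2.COLOR_RGB2BGR)); print(telemetry.current_t())
E
```

```text
side crank_hub 0.68 [ 0.592 -0.023  0.1  ]
side crank_knob 0.74 [0.605 0.041 0.109]
side crank_knob 0.59 [ 0.675 -0.206 -0.   ]
side tray_floor 0.9 [0.496 0.311 0.029]
side tray_floor 0.47 [0.604 0.04  0.109]
side ink_jar 0.71 [ 0.677 -0.204 -0.001]
scene crank_hub 0.86 [ 0.596 -0.025  0.102]
scene crank_knob 0.59 [0.607 0.037 0.108]
scene crank_knob 0.59 [ 0.566 -0.385  0.005]
scene tray_floor 0.92 [0.493 0.311 0.029]
scene ink_jar 0.66 [ 0.677 -0.201 -0.001]
crank_hub 0.89 [ 0.594 -0.026  0.097]
crank_knob 0.61 [0.603 0.039 0.104]
107 3
92.2583
```

View pics/o.png

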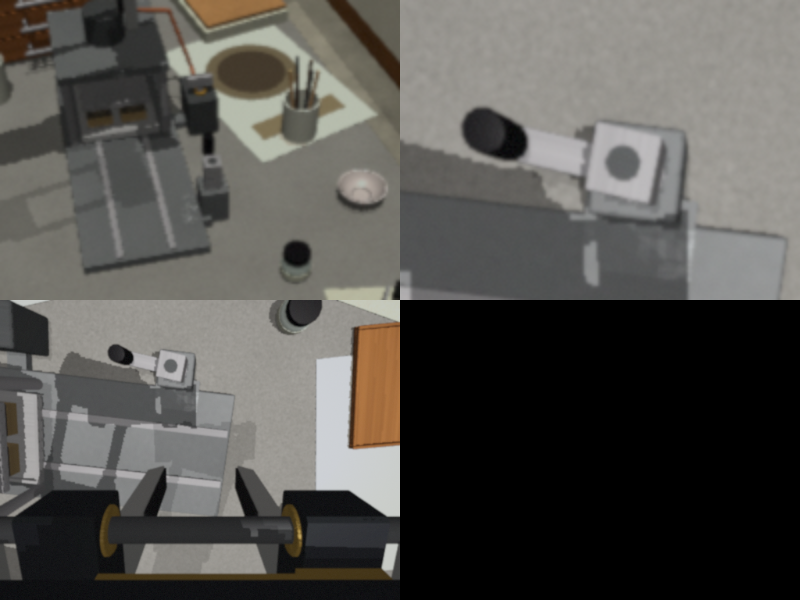

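The crank is still seated on the shaft, turned back about 20° to yaw 79° (hub at (622,162), knob at (487,130)). That is mostly socket slack, but the tray may have come slightly out of home. I'll wind it home again, back off to the middle of the slack so the socket isn't wedged, then lift with a check at each step.

```bash
python3 - <<'E'
from wind import *
def ang():
    p=np.array(telemetry.current_ee_pos())[:2]-S; return np.arctan2(p[1],p[0])
a=np.radians(79); gripper_to(.046); p=kp(a)
r.move_to([p[0],p[1],.19],down(-np.pi/2))
if r.move_l(p,vel=.08,guard=8): print('guard',telemetry.current_ee_pos())
gripper_to(0,30); print('op',telemetry.current_opening())
hit=False
while not hit and a>np.radians(50):
    a-=np.radians(4); hit=r.move_l(kp(a),vel=.04,guard=15)
    f=np.array(telemetry.current_wrist_force()); t=np.array([np.sin(ang()),-np.cos(ang())]); ft=f[:2]@t
    print(round(np.degrees(ang()),1),'tangential',ft.round(1),f)
    if -ft>17: break
stop=ang()
r.move_l(kp(np.radians(67)),vel=.04); print(np.degrees(ang()),telemetry.current_wrist_force())
gripper_to(.045); p=telemetry.current_ee_pos(); r.move_l([p[0],p[1],.19],vel=.15)
q=down(np.radians(67)-np.pi/2); x,y=.5925,-.0255
r.move_l([x,y,.19],rot=q,vel=.2); gripper_to(.05,60)
if r.move_l([x,y,.117],vel=.08,guard=10): print('guard',telemetry.current_ee_pos())
gripper_to(0,60); print('op',telemetry.current_opening(),telemetry.current_wrist_force(),telemetry.current_torque())
for z in (.119,.122,.126,.132,.14,.15,.18):
    g=r.move_l([x,y,z],vel=.04,guard=30)
    print(z,g,np.array(telemetry.current_ee_pos()),telemetry.current_wrist_force(),telemetry.current_opening())
    if g: break
print(telemetry.current_t())
E
```

```text
op 0.02097501324947346
74.3 tangential 0.3 [0.64 1.13 3.44]
70.5 tangential 0.2 [0.81 1.57 1.97]
66.9 tangential -1.0 [0.3  3.34 3.7 ]
64.8 tangential -5.6 [-3.64  5.33  5.8 ]
63.1 tangential -9.8 [-6.81  8.3   8.17]
61.4 tangential -14.0 [-10.41  10.2   10.62]
59.6 tangential -18.2 [-12.87  14.06  12.81]
66.65890513042453 [0.6  4.06 2.62]
op 0.029475662465868174 [-3.14  0.42  4.5 ] [0.09 0.33 0.06]
0.119 False [ 0.59 -0.03  0.12] [-1.19  1.2  -2.75] 0.03000583603230283
0.122 False [ 0.59 -0.03  0.12] [-1.92  0.88 -3.63] 0.029635006398395027
0.126 False [ 0.59 -0.03  0.13] [-2.    0.85 -2.85] 0.029567810686000895
0.132 False [ 0.59 -0.03  0.13] [-2.78 -0.88  0.14] 0.029807004645118085
0.14 False [ 0.59 -0.03  0.14] [-1.43  0.19 -3.48] 0.02974156091254269
0.15 False [ 0.59 -0.03  0.15] [-1.01 -0.49 -3.67] 0.029926139107975362
0.18 False [ 0.59 -0.03  0.18] [-0.38  0.11 -3.19] 0.03020346713447282
104.4
```

The tangential force rose to 18 N, well above the shaft's friction of about 3 N, so the tray is home. The crank is off and in the grip (weight 3.4 N). I'll lay it back.

```bash
python3 - <<'E'
from h import *
np.set_printoptions(precision=3,suppress=True)
r.move_l([.547,-.367,.17],rot=down(.28-np.pi/2),vel=.2); print('op',telemetry.current_opening(),telemetry.current_wrist_force())
if telemetry.current_opening()>.025:
    r.move_l([.547,-.367,.06],vel=.12)
    g=r.move_l([.547,-.367,.046],vel=.04,guard=5); print(g,telemetry.current_ee_pos(),telemetry.current_wrist_force())
    gripper_to(.052); r.move_l([.547,-.367,.15],vel=.15)
    r.move_to([.50,-.33,.3],down(-np.pi/2))
    im=snap('wrist'); A=im.copy()
    for n in ('crank_hub','crank_knob','rest_floor'):
        for d in models.mark_of(n,'wrist')[:1]: print(n,round(d['score'],2),np.array(d['at']).round(3))
    r.move_to([.50,.12,.36],down(-np.pi/2))
    im=snap('wrist')
    for n in ('tray_floor','valve_grip'):
        for d in models.mark_of(n,'wrist')[:1]: print(n,round(d['score'],2),np.array(d['at']).round(3))
    s=snap('side'); cs=vision.get_calibration('side')
    for n in ('tray_floor','platen_face','valve_grip'):
        for d in models.mark_of(n,'side')[:1]: print(n,round(d['score'],2),np.array(d['at']).round(3))
    u,v=map(int,proj(cs,[.55,.25,.1])); out=np.zeros((600,800,3),np.uint8)
    out[:300,:400]=cv2.resize(A,(400,300)); out[:300,400:]=cv2.resize(im,(400,300))
    v0=max(0,v-60);out[300:,:400]=cv2.resize(s[v0:v0+120,u-80:u+80],(400,300)); out[300:,400:]=cv2.resize(s,(400,300))
    cv2.imwrite('pics/p.png',cv2.cvtColor(out,cv2.COLOR_RGB2BGR))
print(telemetry.current_t())
E
```

```text
op 0.02943428114522516 [ 0.415  0.53  -4.261]
True [ 0.548 -0.368  0.048] [-0.217  0.234  4.23 ]
crank_hub 0.69 [ 0.551 -0.369  0.031]
crank_knob 0.83 [ 0.612 -0.352  0.035]
valve_grip 0.62 [0.652 0.212 0.11 ]
tray_floor 0.94 [0.497 0.312 0.03 ]
platen_face 0.71 [0.495 0.312 0.031]
112.0083
```

View pics/p.png

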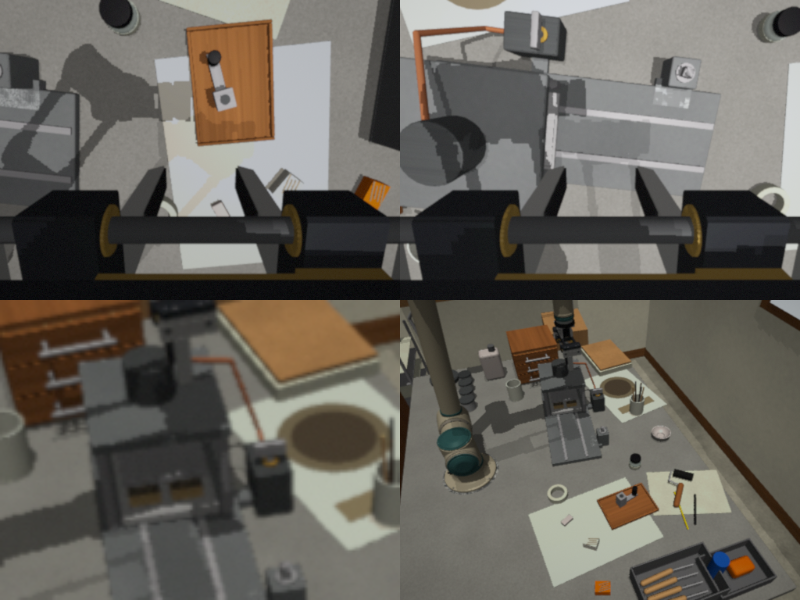

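The crank is back in its wooden tray with the grip up (hub (224,98), knob (213,58)), the tray is home, and the jar is standing. Before gripping the valve I'll triangulate the copper pipe near it, to see whether the gripper's body clears it.

```bash
python3 - <<'E'
from h import *
np.set_printoptions(precision=3,suppress=True)
w=vision.get_calibration('wrist'); s=vision.get_calibration('side')
u,v=map(int,proj(s,[.55,.25,.1])); v0=max(0,v-60)
from scipy.optimize import least_squares
def tri(pw,ps):
    o=least_squares(lambda P:np.r_[np.array(proj(w,P))-pw,np.array(proj(s,P))-ps],[.6,.3,.15]); print(o.x,np.abs(o.fun).max())
tri((19,42),(u-80+94,v0+24)); 
print('block end', ray(w,134,38,.088), ray(w,134,38,.05))
print('bar', ray(w,172,37.5,.122), ray(w,173,14.4,.122), ray(w,171,60.6,.122))
# colour-based pipe columns in wrist picture
im=snap('wrist').astype(int); m=(im[...,0]-im[...,2]>50)&(im[...,0]>110); m[150:]=0
ss=snap('side').astype(int); 
for col in (130,120,100,80,60,40,25):
    vv=np.nonzero(m[:90,col])[0]; print(col, (vv.min(),vv.max()) if len(vv) else None)
ms=(ss[...,0]-ss[...,2]>60)&(ss[...,0]>130)
for row in range(v0+15,v0+70,5):
    uu=np.nonzero(ms[row,u-80+90:u-80+115])[0]; print('side',row,(uu.min()+u+10,uu.max()+u+10) if len(uu) else None)
E
```

```text
[0.631 0.342 0.191] 1.9544956460465244
block end [0.656 0.27  0.088] [0.664 0.284 0.05 ]
bar [0.649 0.215 0.122] [0.673 0.212 0.122] [0.625 0.218 0.122]
130 (np.int64(36), np.int64(42))
120 (np.int64(35), np.int64(40))
100 (np.int64(34), np.int64(37))
80 (np.int64(36), np.int64(39))
60 (np.int64(37), np.int64(40))
40 (np.int64(38), np.int64(42))
25 (np.int64(39), np.int64(89))
side 72 (np.int64(244), np.int64(259))
side 77 (np.int64(248), np.int64(259))
side 82 (np.int64(252), np.int64(259))
side 87 (np.int64(256), np.int64(259))
side 92 None
side 97 None
side 102 None
side 107 None
side 112 None
side 117 None
side 122 None
```

The pipe stays at z ≤ 0.19 out at y = 0.34, so the gripper's body clears it. The T-bar is centred at (0.649,0.215) with yaw about -0.12. I'll grip it, open it about 0.75 rad, watch, and shut it.

```bash
python3 - <<'E'
from h import *
np.set_printoptions(precision=3,suppress=True)
x,y,Y=.649,.215,-.117; P=[x,y,.124]
q=lambda a:down(Y+a-np.pi/2)
def plat():
    snap('side'); return [(round(d['score'],2),np.array(d['at']).round(3)) for d in models.mark_of('platen_face','side')[:2]]
print(plat())
r.move_to([x,y,.22],q(0)); gripper_to(.045,40)
if r.move_l(P,vel=.08,guard=8): print('guard',telemetry.current_ee_pos())
gripper_to(0,40); print('op',telemetry.current_opening(),telemetry.current_wrist_force(),telemetry.current_t())
for a in (.15,.3,.45,.6,.75):
    r.move_l(P,rot=q(a),vel=.1); print(a,round(telemetry.current_t(),2),round(telemetry.current_opening(),4),telemetry.current_torque(),telemetry.current_wrist_force())
for i in range(4):
    r.hold(1.2); print(round(telemetry.current_t(),2),plat())
E
```

```text
[(0.94, array([0.496, 0.312, 0.09 ]))]
op 0.010328436001678763 [0.094 2.228 0.719] 115.4417
0.15 115.74 0.0107 [ 0.558 -0.052  0.152] [0.061 1.755 0.06 ]
0.3 116.04 0.0108 [ 0.538 -0.026  0.101] [1.04  3.489 0.747]
0.45 116.34 0.0109 [ 0.445 -0.095  0.076] [ 0.952  3.429 -0.556]
0.6 116.64 0.0102 [ 0.416 -0.197  0.15 ] [ 1.148  2.678 -0.423]
0.75 116.94 0.0102 [ 0.307 -0.253  0.087] [ 1.403  1.701 -0.122]
118.14 [(0.77, array([0.497, 0.308, 0.067]))]
119.44 [(0.95, array([0.494, 0.309, 0.058]))]
120.74 [(0.64, array([0.496, 0.313, 0.058]))]
122.04 [(0.83, array([0.497, 0.312, 0.06 ]))]
```

The platen sank from 0.090 to 0.058 and rests on the blocks. Now I'll shut the valve against its stop.

```bash
python3 - <<'E'
from h import *
np.set_printoptions(precision=3,suppress=True)
x,y,Y=.649,.215,-.117; P=[x,y,.124]
q=lambda a:down(Y+a-np.pi/2)
for a in (.6,.45,.3,.15,.05,0,-.04,-.08,-.12,-.16,-.2):
    r.move_l(P,rot=q(a),vel=.1); t=telemetry.current_torque(); print(a,round(telemetry.current_opening(),4),t,telemetry.current_wrist_force())
    if a<0.01 and abs(t[2])>.9: break
r.hold(.3); gripper_to(.045); p=telemetry.current_ee_pos(); r.move_l([p[0],p[1],.24],vel=.12)
r.move_to([.50,.12,.36],down(-np.pi/2))
im=snap('wrist'); w=vision.get_calibration('wrist'); s=snap('side'); cs=vision.get_calibration('side')
for n in ('platen_face','tray_floor','ink_jar','crank_hub','crank_knob'):
    for d in models.mark_of(n,'side')[:1]: print(n,round(d['score'],2),np.array(d['at']).round(3))
for d in models.regions_of('valve_grip','wrist')[:1]:
    print('valve box', fit_box(w,d['pixels'],(x,y),(.05,.011,.022),.100))
out=np.zeros((600,800,3),np.uint8); out[:300,:400]=cv2.resize(im[0:105,100:240],(400,300)); out[300:,400:]=cv2.resize(s,(400,300))
u,v=map(int,proj(cs,[.55,.25,.1])); v0=max(0,v-60); out[:300,400:]=cv2.resize(s[v0:v0+120,u-80:u+80],(400,300))
u,v=map(int,proj(cs,[.57,-.36,.02])); out[300:,:400]=cv2.resize(s[v-60:v+60,u-80:u+80],(400,300))
cv2.imwrite('pics/q.png',cv2.cvtColor(out,cv2.COLOR_RGB2BGR)); print(telemetry.current_t())
E
```

```text
0.6 0.0109 [-0.188 -0.942 -0.055] [ 5.263 -0.579  0.33 ]
0.45 0.0106 [-0.047 -0.901 -0.075] [4.411 0.187 0.123]
0.3 0.0109 [ 0.153 -0.887 -0.078] [5.294 0.734 1.582]
0.15 0.0111 [ 0.286 -0.883 -0.075] [4.262 1.23  1.752]
0.05 0.0108 [ 0.429 -0.798 -0.11 ] [4.424 2.182 1.427]
0 0.0107 [ 0.422 -0.949 -0.073] [4.213 2.448 0.793]
-0.04 0.011 [ 0.405 -0.917  0.427] [4.728 2.564 1.847]
-0.08 0.0113 [ 0.481 -0.905  0.673] [4.164 2.352 1.266]
-0.12 0.0113 [ 0.533 -0.879  0.917] [5.049 3.052 1.505]
platen_face 0.74 [0.495 0.31  0.057]
ink_jar 0.86 [ 0.675 -0.204 -0.002]
crank_hub 0.88 [ 0.548 -0.368  0.032]
crank_knob 0.85 [ 0.609 -0.352  0.04 ]
valve box (array([0.649, 0.215, 3.043]), np.float64(0.8835628227194492))
127.9583
```

View pics/q.png

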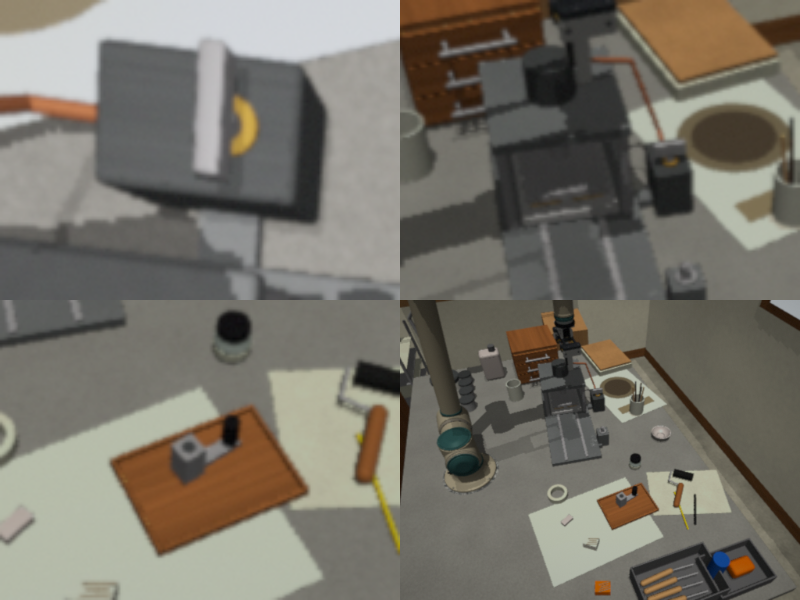

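The valve bar is back at its starting angle (yaw about -0.10) and met its stop. The platen is down on the blocks, the crank lies grip up, and the jar is standing. I'm handing in.

```bash
python3 -c "
from h import *
r.sign_off(); print('done')"
```

```text
the job is handed in; nothing more can be done
done
```

The job is done and handed in at about 128 s of the 208 s allowed.

- **Blocks:** all four brown blocks were laid flat, face up, in the press tray. The white and orange look-alikes were left where they were.
- **Tray:** it was wound home with the crank alone. The stop held against about 20 N at the knob, well above the roughly 3 N needed to turn the shaft.
- **Valve and platen:** I opened the valve about 0.75 rad, and the platen face went from 0.090 m to 0.058 m onto the blocks. My readings are too coarse to give its exact peak speed, but they suggest about 16–18 mm/s. I then shut the valve against its stop, where the torque rose to 0.9 N m.

**What went wrong:** my first attempt to lift the crank off failed. The force guard tripped, my script carried on anyway, and the fingers slipped off the hub. That turned the crank back about 20° on the shaft. I wound it up to the stop again (18 N), took it off cleanly and laid it in its wooden tray before touching the valve.

**Last checks:**
- The crank lies in its tray with the grip up.
- The ink jar is standing where it was.
- The valve bar is back at its starting angle.
- The platen is at 0.057 m.
- The tray was not detected in the final picture because the platen covers it. Before that it read (0.497, 0.312), about 0.295 m from its start, which fits fully home.

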